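# Hold the stock bin's steel flap open with its lever

### The job

Push the bolt fully back off the heavy flap of the steel bin by its upright knob, then press the broad long end of the lever all the way down so that its short end raises the flap, and finish while holding it down, with the flap up and your fingers still pressing on the lever. Only push and press with the fingers: do not touch the flap itself, do not lift the lever out of its stand, and leave the jar, the tin and the screwdriver alone.

Things in the scene. Friction and masses are not known exactly. Their poses are not given: they have to be found in the camera images.
- hatch: Fixed unit: plywood base 150 x 470 x 16 mm with a fulcrum stand, a grey steel bin (rim 78 mm up) and a wooden bolt block. Origin on the table under the lever's pivot; z up; +y runs from the pivot to the bin (y 90 to 215 mm), the lever's long end lies to -y; +x is the bolt's side and the way the bolt draws back. Base: x -75 to 75, y -230 to 240 mm. Block: x 75 to 190, y 100 to 150 mm, 88 mm high.
- stand_top (a point): Top centre of the steel fulcrum stand, 104 mm above the table; the stand is 55 mm wide (hatch x) and 34 mm long (hatch y). The lever's cross pin (10 mm diameter, 76 mm long) simply rests in its open-topped slots, so the lever tips freely but can be lifted out.
- lever: Loose dark steel lever, 0.3 kg, bar 10 mm thick, 22 mm wide. Origin on its pin's axis, 90 mm above the table; axes parallel to the hatch's at rest (the bar then slopes 0.32 rad, long end high). Long arm (-y) ends in a pad 215 mm from the pivot, short arm in a round nose at 70 mm under the flap's lip. All the way down, the pad's end on the plywood base, is about 0.64 rad from rest, about the hatch's x.
- pad_top (a point): Centre of the top of the lever's press pad, a flat plate 45 mm wide, 50 mm long (along the lever), 10 mm thick, 190 mm from the pivot. About 154 mm above the table at rest, about 35 mm when all the way down; moves with the lever. Pressing here takes about 2 to 5 N, and must be kept up or the flap falls shut.
- knob_top (a point): Centre of the top of the bolt's knob, an upright steel pin of 12 mm diameter, top 148 mm above the table, standing 44 mm above the bolt's rod (12 mm diameter, lying along the hatch's x). The two staples guiding the rod reach 110 mm above the table; above that the knob is free on all sides. It starts 45 to 51 mm outside the flap's edge and moves with the bolt.
- bolt (a joint): Slide of the bolt along the hatch's +x, m: near 0 shot over the flap (overlapping it by up to 20 mm and blocking it), 0.040 fully back against its stop. Friction about 2 N; it stays where it is left.
- flap (a joint): Hinge angle of the flap, rad: 0 shut, about 0.32 with the lever all the way down. It falls shut by its own weight.
- flap_lip (a point): Middle of the top edge of the flap's free edge (its lip). The flap is a plain steel plate 140 mm wide, 149 mm long, 12 mm thick, about 2.4 kg, hinged along the bin's far edge (hatch +y side); shut, its top lies 90 mm above the table. The lip overhangs the bin by 28 mm towards the lever's pivot.
- jar: Bystander: glass jar, 64 mm diameter, 85 mm high, standing beside the lever. Origin at the centre of its underside. Leave alone.
- tin: Bystander: steel tin, 72 mm diameter, 75 mm high, standing beside the lever. Origin at the centre of its underside. Leave alone.
- screwdriver: Bystander: screwdriver, 190 mm long, lying on the table beside the bin, on the side away from the bolt. Origin under its middle, x along its length towards the blade. Leave alone.

How it is judged:
By the outcome, as a careful person would: the job done as asked, in the order asked, and still so for the second after the job is handed in, while the arm keeps its last pose, push and grip.
It also fails if it takes over 42 s, if anything falls off the work surface, if the arm or the gripper's body presses on something with over 40 N, if the wrist force passes 120 N, or if a joint passes its speed limit or range.

### The arm

A 7-joint arm with a two-finger parallel gripper is mounted at the origin on the work surface. World frame = base frame: x ahead of the robot, y to its left, z up, the work surface at z = 0. Lengths are in m, angles in rad, forces in N, time in s.
With the tool pointing down it reaches from about 0.425 to 0.875 m from the base axis. Payload 4.7 kg.
Tool frame: the origin (TCP) lies midway between the tips of the shut fingers; the grasp point (between the pads) lies 19 mm behind it; z points along the fingers, y is the line along which they close (so a half turn about z gives the same grasp; the last joint's range is limited). The gripper opens to 85 mm and grips with 20 to 120 N. Pads are 22 mm wide; open, the fingers measure 114 mm over their backs; the gripper's body (76 mm by 85 mm) begins 54 mm behind the grasp point. The pads swing forward as they close: fully open they stand 13 mm farther back than shut.
Start: joints at [1.319, 0.321, -0.07, 1.45, 0.023, 1.371, -0.057], TCP at [0.171, -0.627, 0.231] pointing down, gripper open.
Joint ranges: [-2.86, 2.86], [-0.3, 2.09], [-1.38, 1.24], [0.06, 2.45], [-1.56, 4.7], [0.09, 2.05], [-2.69, 2.69]. Speed limits (rad/s): [2.57, 2.57, 3.14, 3.14, 3.14, 3.14, 3.14].

### API

Orientations are given as a unit quaternion [w, x, y, z].
In Python, from workcell import bot gives the robot as it stands. Calls block until the motion is done:
- bot.move_ptp(position, orientation): joint-space move of the TCP to a pose.
- bot.servo_line(position, attitude=None, max_speed=0.15, f_stop=None): straight line of the TCP; attitude=None keeps the orientation; max_speed is the mean speed in m/s. With f_stop (N) it stops when the force on the tool has changed by that much, and returns True; else False.
- bot.movej(angles): joint-space move.
- bot.open_gripper() and bot.grab(): open the fingers fully, or close them until they stop; the grip force is fixed at half the most.
- bot.hold(seconds).
- bot.inverse_kinematics(position, orientation): joint angles nearest the present ones, or None.
- bot.get_image(name): name is "scene" or "top" or "wrist"; returns a dict with "image" (420x560x3 uint8, red, green, blue), "fov_y" (degrees; the focal length in pixels is half the picture's height over the tangent of half this angle, whatever the lens; pixels are square), "cx", "cy" (the principal point, pixels), "rvec" (rotation vector, rad) and "tvec" (3), from world to camera coordinates, as OpenCV has them; the wrist camera has in their place "mount" (4x4, takes a point from camera to tool coordinates, whose origin is the TCP and whose axes are the flange's). Camera axes: x right, y down, z forward; pixel columns grow to the right and rows downward; lengths in m; the calibration is good to about 2 mm. A picture is of the moment at which its call begins: read the wrist's pose just before it. There is no depth.
A pose or a line that the arm cannot do raises bot.PlanningError and nothing moves.
- bot.sign_off(): hands the job in; it is judged then, once.
Readings, each from a call of its own:
- bot.get_time_s(): time.
- bot.get_qpos(): joint angles.
- bot.get_dq(): joint speeds.
- bot.get_effort(): joint torques, N m.
- bot.get_position(): TCP position.
- bot.get_ee_rot(): TCP orientation.
- bot.get_wrist_force(): force on the tool from outside, world axes, zero at the start.
- bot.get_moment(): the same for the moment, N m.
- bot.get_width(): opening from 0.0 (shut) to 1.0 (fully open).
- bot.get_grip_force(): force on a finger pad.
Only numpy, scipy, OpenCV 4.12 (cv2) and the standard library are available. Lean on these libraries where they do the work, as an engineer would, in place of code of your own. Each camera call takes 0.05 s, during which the arm holds its last target. There are 200 camera calls.

## Working session

There is one attempt and no reset: what is moved stays moved. The work goes in short steps, each a Python script; the robot and the scene stay as the last script left them, time stands still between calls to the robot, and variables do not carry over. Pictures are saved under pics/ and viewed, at most 10 in all, crops included, and the job is handed in when it is done.

```bash
mkdir -p pics; cat > a.py <<'E'
from workcell import bot
import cv2,numpy as np,pickle
d={}
for n in("scene","top"):
    r=bot.get_image(n); d[n]=r; cv2.imwrite(f"pics/{n}0.png",r["image"][:,:,::-1])
    print(n,{k:v for k,v in r.items() if k!="image"})
pickle.dump(d,open("cal.pkl","wb"));print(bot.get_time_s(),bot.get_ee_rot())
E
python3 a.py
```

```text
scene {'fov_y': 56.304723522926515, 'cx': 282.4327320586303, 'cy': 210.21132040974666, 'rvec': array([ 1.06808309,  2.28260746, -1.0932611 ]), 'tvec': array([ 0.28921182, -0.18271127,  1.07110935])}
top {'fov_y': 43.59559166226029, 'cx': 282.96982173944605, 'cy': 202.725713789102, 'rvec': array([ 2.17044589, -2.13269662,  0.15605458]), 'tvec': array([0.05242966, 0.54521155, 0.8771097 ])}
0.1 [-8.43800369e-04  9.91181340e-01  1.32509654e-01 -1.75725932e-04]
```

View pics/top0.png

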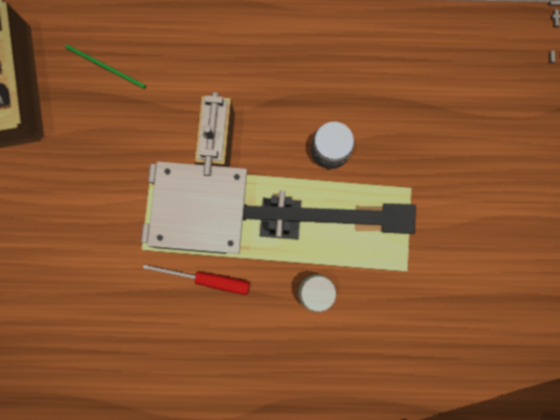

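View pics/scene0.png

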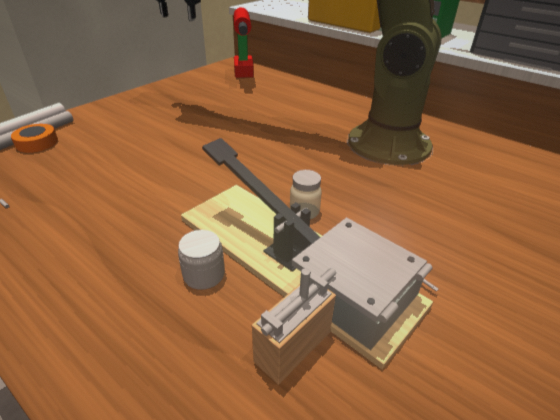

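```bash
cat > fit.py <<'E'
import cv2,numpy as np,pickle
from scipy.optimize import least_squares
d=pickle.load(open("cal.pkl","rb"))
def proj(n,P):
    r=d[n];f=210/np.tan(np.radians(r["fov_y"]/2))
    K=np.array([[f,0,r["cx"]],[0,f,r["cy"]],[0,0,1]])
    return cv2.projectPoints(np.array(P,float).reshape(-1,3),r["rvec"],r["tvec"],K,None)[0][:,0]
def T(p,P):
    c,s=np.cos(p[2]),np.sin(p[2]);P=np.array(P,float).reshape(-1,3)/1000
    return np.c_[p[0]+c*P[:,0]-s*P[:,1],p[1]+s*P[:,0]+c*P[:,1],P[:,2]]
obs=[("top",(75,-230,16),(411,187)),("top",(-75,-230,16),(407,270)),("top",(-75,240,16),(143,250)),
("top",(70,62,90),(246,168)),("top",(-70,62,90),(241,252)),("top",(0,-185,154),(398,218)),
("scene",(75,-230,16),(181,218)),("scene",(-75,-230,16),(237,187)),("scene",(70,62,90),(295,262)),("scene",(-70,62,90),(349,222))]
def res(p): return np.concatenate([proj(n,T(p,P))[0]-q for n,P,q in obs])
best=min((least_squares(res,[.5,-.3,y],loss="soft_l1") for y in(0,1.57,3.14,-1.57)),key=lambda s:s.cost)
p=best.x
if __name__=="__main__":
    print(p,res(p).reshape(-1,2).round(1).tolist())
    for x in(115,121,127):print(x,proj("top",T(p,(x,125,148))),proj("scene",T(p,(x,125,148))),T(p,(x,125,148)))
    print(T(p,(0,-180,154)))
    for n,(a,b,c,e) in dict(top=(70,210,160,260),scene=(230,340,240,350)).items():
        im=d[n]["image"][a:b,c:e,::-1];cv2.imwrite(f"pics/{n}c.png",cv2.resize(im,None,fx=5,fy=5,interpolation=cv2.INTER_CUBIC)[:600])
    a=cv2.imread("pics/topc.png")[:600,:400];b=cv2.imread("pics/scenec.png")[:550,:400]
    cv2.imwrite("pics/both.png",np.hstack([a[:550],b]))
E
python3 fit.py
```

```text
[ 0.51966734  0.07032486 -0.06086867] [[-2.0, -0.4], [-1.8, 0.6], [-4.4, -0.4], [-2.1, 0.3], [-4.8, 0.8], [1.4, -0.5], [-1.1, -2.6], [-0.8, -2.1], [-2.5, -0.8], [-2.1, -3.4]]
115 [[203.66723326 129.35877077]] [[307.9762269  272.33568019]] [[0.64205826 0.18809779 0.148     ]]
121 [[204.04715016 125.63953499]] [[304.88969498 274.91821757]] [[0.64804715 0.1877328  0.148     ]]
127 [[204.42629497 121.92785779]] [[301.7583817  277.53822406]] [[0.65403604 0.18736782 0.148     ]]
[[ 0.50871775 -0.1093418   0.154     ]]
```

View pics/both.png

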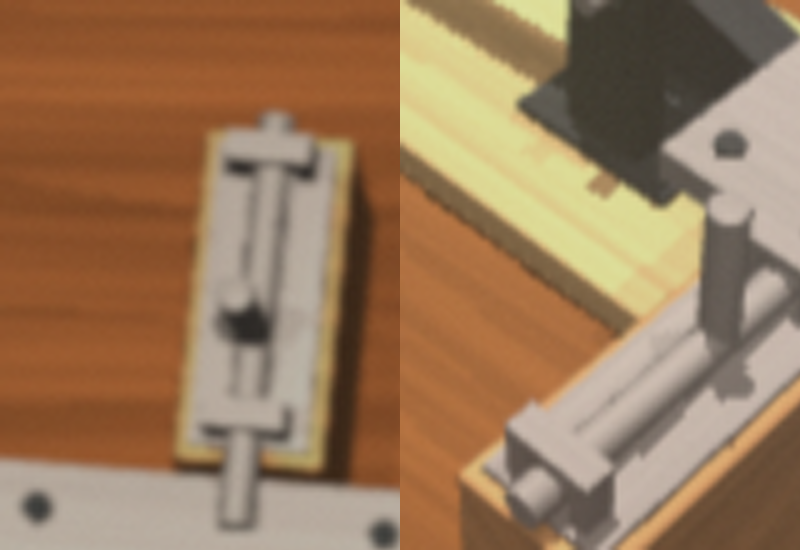

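```bash
sed -i 's/(0,-185,154)/(0,-179,154)/' fit.py; cat > push.py <<'E'
from fit import *
from workcell import bot
from scipy.spatial.transform import Rotation as R
s=least_squares(lambda X:np.r_[proj("top",X)[0]-(207.4,128),proj("scene",X)[0]-(306,271)],[.64,.188,.148])
k=s.x;print("fit",p,res(p).reshape(-1,2).round(1).tolist(),"knob",k,s.fun)
u=np.array([np.cos(p[2]),np.sin(p[2]),0])
print("knob in hatch", R.from_euler("z",-p[2]).apply(k-[p[0],p[1],0]))
q=R.from_matrix(np.c_[u,np.cross([0,0,-1],u),[0,0,-1]]).as_quat(scalar_first=True)
def go(q):
    a=k-u*.032;a[2]=.20
    bot.grab();bot.move_ptp(a,q)
    a[2]=.124;print(bot.servo_line(a,max_speed=.08,f_stop=6))
    print(bot.get_time_s(),bot.get_position(),bot.get_wrist_force())
    r=bot.get_image("scene")["image"];cv2.imwrite("pics/near.png",cv2.resize(r[200:360,200:400,::-1],None,fx=3,fy=3))
    r=bot.get_image("top")["image"];cv2.imwrite("pics/neart.png",r[:,:,::-1])
if __name__=="__main__":
    if abs(s.fun).max()<3: 
        try: go(q)
        except bot.PlanningError: print("alt"); go(R.from_matrix(np.c_[-u,-np.cross([0,0,-1],u),[0,0,-1]]).as_quat(scalar_first=True))
E
python3 push.py
```

```text
fit [ 0.51958699  0.06784174 -0.06141037] [[-0.6, -0.2], [-0.4, 0.8], [-3.0, -0.4], [-0.6, 0.4], [-3.2, 0.9], [-0.9, -0.6], [-1.8, -3.2], [-1.6, -2.5], [-3.8, -1.6], [-3.3, -4.0]] knob [0.64304255 0.18402515 0.14862573] [-1.15225644  0.68265261 -1.07037831 -0.12513219]
knob in hatch [0.11609246 0.12354108 0.14862573]
False
5.2 [0.61151155 0.18628439 0.12466074] [-0.11430593  0.2245983  -0.08610087]
```

View pics/near.png

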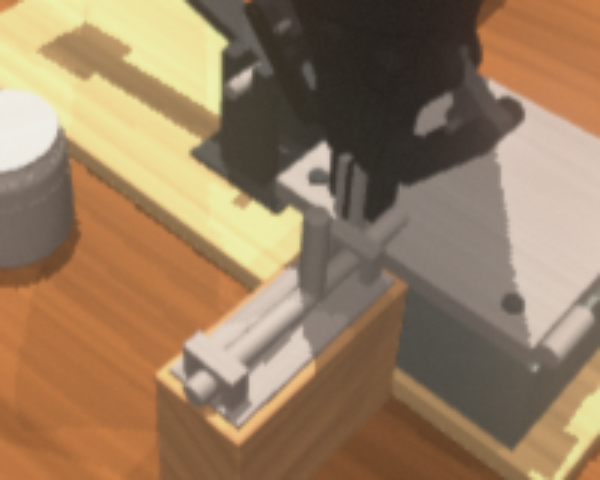

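The fingers stand behind the knob (knob top at crop 315,215; fingertips at 365,215), clear of the staple and in line with the rod. Now push.

```bash
cat > b.py <<'E'
from push import *
a=bot.get_position();t=a+u*.072;t[2]=.124
print(bot.servo_line(t,max_speed=.05,f_stop=14))
e=bot.get_position();print(bot.get_time_s(),(e-a)@u,bot.get_wrist_force())
r=bot.get_image("scene")["image"][200:360,180:380,::-1]
t=bot.get_image("top")["image"][60:220,130:330,::-1]
cv2.imwrite("pics/pushed.png",cv2.resize(np.hstack([r,t]),None,fx=2,fy=2,interpolation=cv2.INTER_CUBIC))
E
python3 b.py
```

```text
fit [ 0.51958699  0.06784174 -0.06141037] [[-0.6, -0.2], [-0.4, 0.8], [-3.0, -0.4], [-0.6, 0.4], [-3.2, 0.9], [-0.9, -0.6], [-1.8, -3.2], [-1.6, -2.5], [-3.8, -1.6], [-3.3, -4.0]] knob [0.64304255 0.18402515 0.14862573] [-1.15225644  0.68265261 -1.07037831 -0.12513219]
knob in hatch [0.11609246 0.12354108 0.14862573]
True
6.3333 0.05253033932625054 [-0.17130734  0.0598959   0.89367353]
```

View pics/pushed.png

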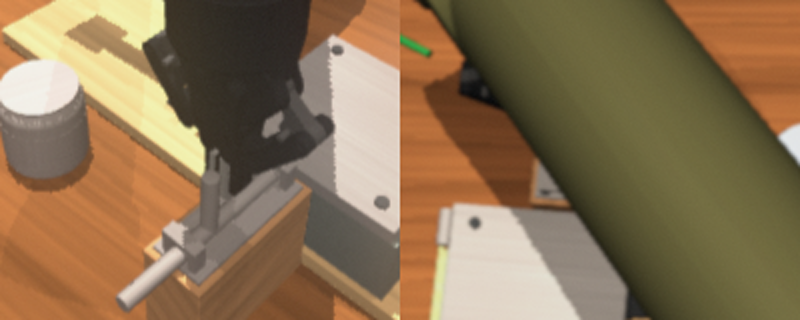

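The knob now sits close to the outer staple; I'll confirm with a second, firmer nudge, then move above the pad.

```bash
cat > c.py <<'E'
from push import *
a=bot.get_position();t=a+u*.015;t[2]=.124
print(bot.servo_line(t,max_speed=.02,f_stop=20))
e=bot.get_position();print(bot.get_time_s(),(e-a)@u,bot.get_wrist_force())
t=e-u*.02;bot.servo_line(t)
t[2]=.23;bot.servo_line(t,max_speed=.2)
c=T(p,(0,-181,205))[0]
bot.move_ptp(c,q);
print(bot.get_time_s(),bot.get_position(),c)
r=bot.get_image("scene")["image"][60:380,130:430,::-1]
cv2.imwrite("pics/over.png",cv2.resize(r,None,fx=1.8,fy=1.8))
E
python3 c.py|tail -4
```

```text
knob in hatch [0.11609246 0.12354108 0.14862573]
True
6.9083 -0.0001966087450133233 [-0.69440413 -0.09494658  0.42871459]
9.125 [ 0.50909794 -0.11160925  0.20512835] [ 0.5084787  -0.11281707  0.205     ]
```

View pics/over.png

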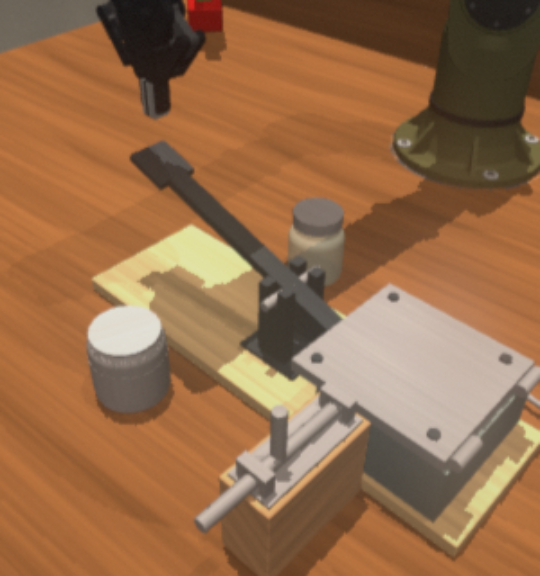

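```bash
cat > d.py <<'E'
from push import *
print("pad pred",proj("scene",T(p,(0,-179,154))),"seen 220,150.6; tcp",proj("scene",bot.get_position()),"seen 216,123")
c=T(p,(0,-181,140))[0]
print(bot.servo_line(c,max_speed=.05,f_stop=1.5),bot.get_time_s(),bot.get_position(),bot.get_wrist_force())
r=bot.get_image("scene")["image"][100:220,150:300,::-1]
cv2.imwrite("pics/touch.png",cv2.resize(r,None,fx=4,fy=4))
E
python3 d.py|tail -2
```

```text
pad pred [[219.45485896 149.75063719]] seen 220,150.6; tcp [[216.6952809  123.93293216]] seen 216,123
True 10.1083 [ 0.50792266 -0.11291328  0.15446733] [-0.05522249  0.71952179  3.53823269]
```

View pics/touch.png

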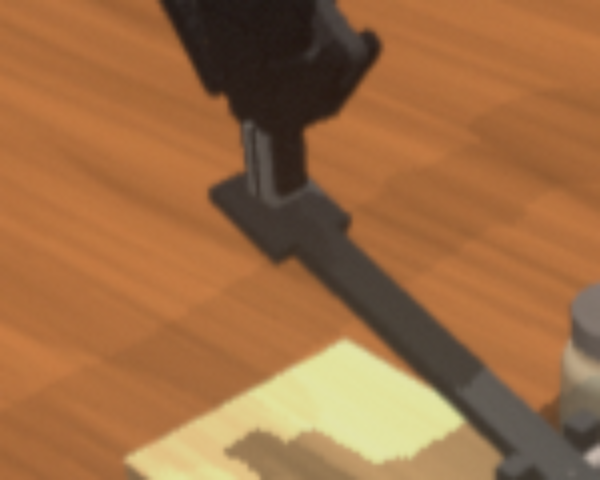

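```bash
cat > e.py <<'E'
from push import *
L=lambda y,z,**k:(bot.servo_line(T(p,(0,y,z))[0],**k),bot.get_position().round(4),bot.get_wrist_force().round(1))
print(L(-187,125,max_speed=.06));print(L(-190,95,max_speed=.06));print(L(-188,65,max_speed=.06))
print(L(-184,46,max_speed=.05,f_stop=15));print(L(-184,25,max_speed=.03,f_stop=15))
bot.hold(.5);print(bot.get_time_s(),bot.get_position(),bot.get_wrist_force())
r=bot.get_image("scene")["image"][60:380,130:430,::-1]
cv2.imwrite("pics/down.png",cv2.resize(r,None,fx=1.8,fy=1.8))
E
python3 e.py|tail -6
```

```text
(False, array([ 0.508 , -0.1189,  0.1251]), array([-0.7, -1.3,  3.7]))
(False, array([ 0.5079, -0.1217,  0.0951]), array([-0.2, -2.5,  3.1]))
(False, array([ 0.5079, -0.1196,  0.065 ]), array([-1. , -1.8,  2.2]))
(False, array([ 0.5082, -0.1156,  0.0459]), array([-0.7, -1.6,  1. ]))
(True, array([ 0.5091, -0.1141,  0.0355]), array([-2.3,  0.1,  9.9]))
13.6333 [ 0.50911656 -0.11407785  0.03559004] [-3.81135691  0.44226327 10.20104637]
```

View pics/down.png

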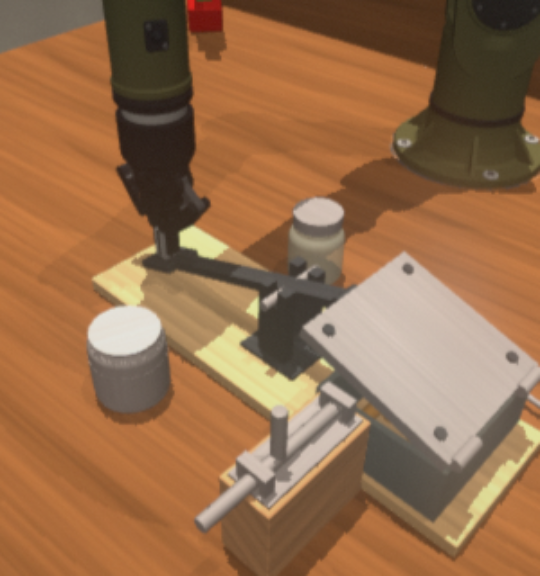

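The pad rests on the base (165,262), the flap is up, the bolt is back, and the fingers are pressing with about 10 N.

```bash
python3 -c "
from workcell import bot
print(bot.get_wrist_force(),bot.sign_off())"
```

```text
the job is handed in; nothing more can be done
[-2.20237197 -0.34375715  9.81550335] None
```

The job is handed in at about 14 s: the bolt is pushed back against its stop, the lever is held all the way down with about 10 N, and the flap is up.

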